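# Bike lamp cover into the bench vise

### The job

Lift the loose black cover with the fin off the bicycle lamp that leans in the repair stand, and clamp it in the vise for soldering: open the sliding jaw, set the cover upright on the two parallels, fin up and along the jaws, centred along them, then slide the jaw closed so that the cover is held flush between both jaws, and let go. Set it down, do not drop it, and leave the other things on the table where they are.

Things in the scene. Friction and masses are not known exactly. Their poses are not given: they have to be found in the camera images.
- cover: loose black cap, 0.13-0.25 kg: 60 (its x) x 100 (y) x 30 mm (z), open below, cavity 52 x 92 x 24 mm; on its top a fin 18 mm thick (x), 60 mm long (y), from z = 30 to 64 mm. Origin: centre of the open rim (lowest plane); z points out through the fin; a half turn about z changes nothing. Starts on the lamp's end, leaning 0.45 rad with it; comes off along its own z, free after 26 mm
- lamp_stand: fixed stand (base 140 x 130 x 12 mm) holding an aluminium lamp 60 x 100 x 70 mm that leans 0.45 rad from vertical towards the stand's own -x (roughly towards the robot). Origin: centre of the base's underside, z up. It may be left or right of the vise
- lamp_shoulder (a point): centre of the lamp's shoulder plane, 115 mm above the table; the cover's rim starts 2 mm above it and the lamp's 48 x 88 mm neck reaches into the cover with 2 mm clearance a side. Axes are the stand's, not tilted
- vise: fixed grey vise, bed 250 (x) x 112 (y) x 25 mm, origin: centre of its underside, z up. Fixed jaw at +x, its face at x = 70 mm facing -x; jaws 104 mm long along y, tops at z = 58 mm. Two parallels along y, tops at z = 40 mm, 100 mm long, from x = 57 to 69 and from -2 to 22 mm
- vise_seat (a point): on the vise: where the centre of the cover's rim finally belongs (vise x = 40, y = 0, z = 40 mm, level with the parallels' tops); axes as the vise. The cover's 60 mm width lies between the jaws, its length along y
- jaw (a joint): sliding jaw: value = gap between the jaw faces in m (0 shut, at most 0.09), growing as the jaw slides to the vise's -x. Starts too narrow for the cover. Takes about 5 N to slide, stays where it is left
- jaw_lug (a point): moves with the sliding jaw: a point in the upright lug by which the jaw is slid, 13 mm below its top. Lug 18 mm (vise x) by 40 mm (vise y), top at z = 101 mm, 85 mm behind (vise -x of) the sliding face; the jaw block before it is 58 mm high. Axes as the vise
- spray_can: bystander, leave alone: a 160 mm tall spray can, 52 mm in diameter, standing upright between the lamp and the vise; origin at the centre of its foot
- solder_spool: bystander, leave alone: a metal spool, 60 mm in diameter and 60 mm tall, standing upright between the lamp and the vise; origin at the centre of its foot
- screwdriver: bystander, leave alone: a screwdriver about 190 mm long, lying on the right; origin at its middle, x axis along it
- mug: bystander, leave alone: a white mug, 80 mm in diameter and 90 mm tall, at the back; origin at the centre of its foot
- multimeter: bystander, leave alone: a grey hand multimeter 150 x 80 x 34 mm, lying on the left; origin at the centre of its underside
- spare_cover: bystander, leave alone: another cover: a flat black plate 60 x 100 x 16 mm without a fin, lying on the right; not the one to handle; origin at the centre of its underside
- pedal: bystander, leave alone: a bicycle pedal about 100 x 100 x 24 mm, lying nearest the robot; origin at the centre of its underside
- wrench: bystander, leave alone: a wrench about 170 mm long, lying on the left; origin at its middle, x axis along it
Not all that is in view belongs to the job. What is shaped like the lamp_stand but purple is not meant.

How it is judged:
On the way, in this order (a step that is already met when the one before it is completed fails the run):
1. the cover is lifted clear of the lamp (distance between cover and lamp_shoulder above 0.06 m and contact force between cover and lamp_stand below 0.1 N), for 0.2 s.
2. the cover stands on the parallels between the jaws, let go (z of cover in the frame of vise_seat between -0.003 and 0.004 m and y of cover in the frame of vise_seat between -0.02 and 0.02 m and angle between cover's own z axis and vertical below 0.07 rad and x of cover in the frame of vise_seat between -0.025 and 0.003 m and contact force between cover and the fingers below 0.1 N), for 0.2 s.
At the end, for the whole second after the job is handed in: Cover fin up on the parallels (rim -3 to +4 mm from their tops, tilt under 4 degrees), along the jaws within 3.4 degrees, centred within 20 mm, within 3 mm of the seat across, sliding jaw closed on it (gap 57.5 to 62.5 mm), at rest, let go (z of cover in the frame of vise_seat between -0.003 and 0.004 m and y of cover in the frame of vise_seat between -0.02 and 0.02 m and angle between cover's own z axis and vertical below 0.07 rad and x of cover in the frame of vise_seat between -0.003 and 0.003 m and angle between the y axis of cover and the y axis of vise, either way round below 0.06 rad and value of joint jaw between 0.0575 and 0.0625 m and linear speed of cover below 0.02 m/s); the robot touches nothing.
It fails at once if the cover falls freely (more than about 13 mm): faster than 0.5 m/s while no finger touches it (linear speed of cover above 0.5 m/s and contact force between cover and the fingers below 0.01 N).
It fails at once if another thing on the table is moved by more than 30 mm (distance of any of spray_can, solder_spool, screwdriver, mug, multimeter, spare_cover, pedal, wrench from where it was at the start of the episode above 0.03 m).
It also fails if it takes over 64 s, if anything falls off the work surface, if the arm or the gripper's body presses on something with over 40 N, if the wrist force passes 120 N, or if a joint passes its speed limit or range.

### The arm

A 6-joint arm with a two-finger parallel gripper is mounted at the origin on the work surface. World frame = base frame: x ahead of the robot, y to its left, z up, the work surface at z = 0. Lengths are in m, angles in rad, forces in N, time in s.
With the tool pointing down it reaches from about 0.35 to 0.8 m from the base axis. Payload 7.3 kg.
Tool frame: the origin (TCP) lies on the centre line of the jaws, within the pads' length; the fingertips stand 8 mm ahead of it and the grasp point (between the pads) lies 11 mm behind it; z points along the fingers, y is the line along which they close (so a half turn about z gives the same grasp; the last joint's range is limited). The gripper opens to 85 mm and grips with 20 to 120 N. Pads are 22 mm wide; open, the fingers measure 114 mm over their backs; the gripper's body (76 mm by 85 mm) begins 54 mm behind the grasp point. The pads swing forward as they close: fully open they stand 13 mm farther back than shut.
Start: joints at [1.161, 0.342, 1.524, -0, 1.275, -0.146], TCP at [0.137, 0.507, 0.239] pointing down, gripper open.
Joint ranges: [-2.53, 2.53], [-0.77, 2.02], [0.04, 2.7], [-1, 4.14], [0.28, 2.66], [-3.11, 3.11]. Speed limits (rad/s): [2.57, 2.57, 3.14, 3.14, 3.14, 3.14].

### API

Orientations are given as a rotation vector (axis times angle).
In Python, from workcell import arm gives the robot as it stands.
- The arm moves only by the shell command python3 -m jog 'ROWS' [OPENING] [FORCE]. ROWS is text: rows parted by semicolons, each of 6 numbers parted by spaces: the shift along the tool's x, y, z as a fraction of full scale, then the turn, a rotation vector about the tool's x, y, z as a fraction of full scale. A call has exactly 8 rows; each row shifts and turns the commanded pose from where the row before left it, along the tool's axes as they then stand; what a row does not reach is not made up. Full scale, the value 1, is 0.05 m for a shift and 30 degrees for a turn. A row lasts 1/12 s, in which the tool goes at most 41.7 mm and 7.16 degrees, less where a joint would pass 70% of its speed; a pose out of reach is approached as far as the arm can. A call with a number of a shift or a turn outside -1 to 1 is refused whole. A call with a gripper value outside its range is refused whole. OPENING is the gripper command: -1 is shut, 1 is fully open, values between are in proportion, set as the call begins (- or left out, the last holds). The fingers move at their own pace and stop on an object; FORCE is the grip in N (left out, the last holds). Time passes only in rows, so rows that do not move let the fingers close, or fill a call up. It gives the time, the measured TCP pose, the force, the opening and the grip force at its end, in the units of the state.
- arm.observe(): the state, without advancing time (a new reading comes with each control period).
- arm.get_image(name): name is "scene" or "top" or "wrist"; returns a dict with "image" (420x560x3 uint8, red, green, blue), "z_map" (420x560 float32, m along the optical axis (not along the pixel's ray), 0 where there is no reading), "mtx" (3x3 intrinsics, pixels), "origin" and "attitude" of the camera in the world. Camera axes: x right, y down, z forward; pixel columns grow to the right and rows downward; lengths in m; the calibration is good to about 2 mm. A picture is of the moment at which its call begins.
- arm.job_done(): hands the job in; it is judged then, once.
Trained networks look in a picture, given as the dict that the camera call returned (one of the last four; its "shot" number tells which), for a name from the list of things; names that differ only in an ending like _2 or _b are one class to them, and where a whole thing is asked for, a point or a joint stands for the part that bears it (a point fixed in the world has none). Each returns a list of dicts, best first, with "score" (0 to 1); they miss things now and then, are a little off and sometimes report something else, mostly with a low value. They report only what shows in the picture. A call takes as long as a camera call. They do not tell look-alikes from the thing itself.
- arm.trace(name, picture): "pixels" (420x560 bool, what is visible of it).
- arm.mark_of(name, picture): "point" ([x, y, z] in m, in world coordinates, good to about 4 mm: a listed point, or the origin of a listed thing).
The state is a dict: "t": time; "qpos": joint angles; "qvel": joint speeds; "tau": joint torques, N m; "tool_pos": TCP position; "orientation": TCP orientation; "ft_force": force on the tool from outside, world axes, zero at the start; "moment": the same for the moment, N m; "finger_gap": opening from 0.0 (shut) to 1.0 (fully open); "grasp_force": force on a finger pad.
Only numpy, scipy, OpenCV 4.12 (cv2) and the standard library are available. Lean on these libraries where they do the work, as an engineer would, in place of code of your own. Each camera call takes 0.05 s, during which the arm holds its last target. There are 200 camera calls.

## Working session

There is one attempt and no reset: what is moved stays moved. The work goes in short steps, Python scripts to look and compute and a shell command to move; the robot and the scene stay as the last step left them, time stands still between calls to the robot, and variables do not carry over. Pictures are saved under pics/ and viewed, at most 10 in all, crops included, and the job is handed in when it is done.

```bash
ls; mkdir -p pics; python3 - <<'E'
from workcell import arm
import cv2, numpy as np
s=arm.observe(); print(s['t'],s['tool_pos'],s['orientation'],s['finger_gap'])
ims=[]
for n in ("scene","top"):
    p=arm.get_image(n); ims.append(p)
    print(n,p['origin'],np.round(p['attitude'],3).tolist(),np.round(p['mtx'],1).tolist())
    cv2.imwrite(f'pics/{n}0.png',p['image'][:,:,::-1])
    for k in ("cover","lamp_stand","lamp_shoulder","vise","vise_seat","jaw_lug","spray_can","solder_spool","mug"):
        print(k,[(np.round(d['point'],3).tolist(),round(d['score'],2)) for d in arm.mark_of(k,p)])
E
```

```text
pics
0.0 [0.13670707 0.50648228 0.23862008] [-4.13083540e-01 -3.11390335e+00  2.34853839e-03] 1.000180788712633
scene [ 1.0198457  -0.43583516  0.95064788] [-2.351, -1.001, 0.337] [[392.5, 0.0, 281.3], [0.0, 392.5, 211.4], [0.0, 0.0, 1.0]]
cover [([0.599, 0.219, 0.111], 0.83)]
lamp_stand [([0.619, 0.216, -0.004], 0.86), ([0.376, 0.251, 0.001], 0.56)]
lamp_shoulder [([0.352, 0.25, 0.116], 0.98), ([0.599, 0.222, 0.116], 0.57)]
vise [([0.572, -0.18, 0.001], 0.78)]
vise_seat [([0.61, -0.172, 0.036], 0.84)]
jaw_lug [([0.516, -0.186, 0.088], 0.73)]
spray_can [([0.517, 0.014, -0.006], 0.79)]
solder_spool [([0.671, 0.013, 0.001], 0.77)]
mug [([0.796, -0.004, -0.004], 0.75)]
top [5.02296517e-01 1.02522623e-03 1.47865050e+00] [-2.194, 2.213, -0.068] [[438.2, 0.0, 276.9], [0.0, 438.2, 210.6], [0.0, 0.0, 1.0]]
cover [([0.595, 0.221, 0.12], 0.65)]
lamp_stand [([0.377, 0.245, 0.001], 0.81), ([0.623, 0.213, 0.004], 0.74)]
lamp_shoulder [([0.598, 0.216, 0.113], 0.93), ([0.354, 0.25, 0.114], 0.78)]
vise [([0.572, -0.175, 0.002], 0.69), ([0.52, -0.185, 0.084], 0.36)]
vise_seat [([0.613, -0.169, 0.041], 0.89), ([0.622, 0.211, 0.002], 0.55)]
jaw_lug [([0.52, -0.187, 0.09], 0.74)]
spray_can [([0.519, 0.015, -0.0], 0.68)]
solder_spool [([0.676, 0.011, -0.002], 0.54)]
mug [([0.797, -0.002, 0.002], 0.94)]
```

View pics/scene0.png

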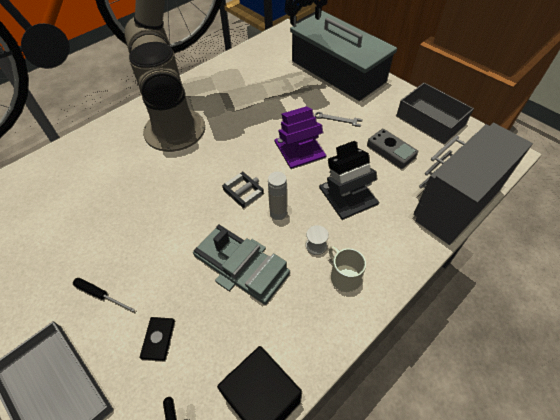

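View pics/top0.png

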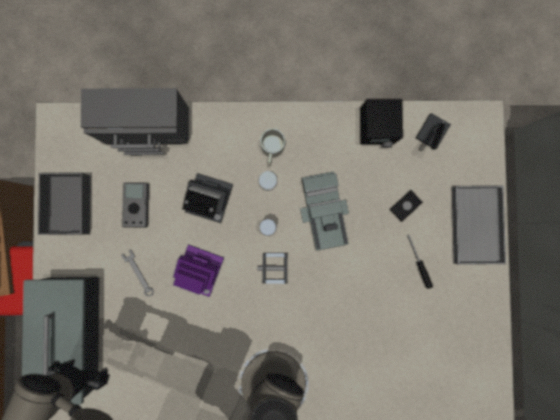

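```bash
cat > h.py <<'E'
from workcell import arm
import cv2, numpy as np
from scipy.optimize import least_squares
from scipy.spatial.transform import Rotation as R
def att(p):
    a=np.asarray(p['attitude']); return R.from_matrix(a) if a.shape==(3,3) else R.from_rotvec(a)
def cloud(p,mask):
    K=p['mtx']; z=p['z_map']; m=cv2.erode(mask.astype(np.uint8),np.ones((2,2)))>0
    v,u=np.nonzero(m&(z>0)); d=z[v,u]
    c=np.c_[(u-K[0,2])/K[0,0]*d,(v-K[1,2])/K[1,1]*d,d]
    return att(p).apply(c)+p['origin']
def sdf(P,boxes):
    """distance to union of boxes (lo,hi)"""
    D=[]
    for lo,hi in boxes:
        lo,hi=np.array(lo),np.array(hi); q=np.abs(P-(lo+hi)/2)-(hi-lo)/2
        D.append(np.linalg.norm(np.maximum(q,0),axis=1)+np.minimum(q.max(1),0))
    return np.min(D,0)
COVER=[((-.03,-.05,0),(.03,.05,.03)),((-.009,-.03,.03),(.009,.03,.064))]
def viseb(g):
    f=.07-g
    return [((-.125,-.056,0),(.125,.056,.025)),((.07,-.052,.025),(.12,.052,.058)),
      ((f-.094,-.052,.025),(f,.052,.058)),((f-.094,-.02,.025),(f-.076,.02,.101)),
      ((.057,-.05,.025),(.069,.05,.04)),((-.002,-.05,.025),(.022,.05,.04))]
def fit_cover(P,x0,rot0):
    f=lambda q: sdf((R.from_rotvec(q[3:])*rot0).inv().apply(P-q[:3]),COVER)
    r=least_squares(f,np.r_[x0,0,0,0],loss='soft_l1',f_scale=.002,x_scale=[.01]*3+[.1]*3)
    return r.x[:3],R.from_rotvec(r.x[3:])*rot0,np.median(np.abs(r.fun))
E
python3 - <<'E'
from h import *
Pc=[];Pv=[];Ps=[]
for n in ("scene","top"):
    p=arm.get_image(n)
    if n=="scene": cv2.imwrite('pics/crop.png',cv2.resize(p['image'][90:310,180:420,::-1],None,fx=2.6,fy=2.6))
    for k,L in (("cover",Pc),("vise",Pv),("lamp_stand",Ps)):
        for d in arm.trace(k,p):
            c=cloud(p,d['pixels']); print(n,k,round(d['score'],2),len(c),np.median(c,0).round(3))
            if k=="vise" and len(L)<2 or abs(np.median(c,0)[0]-.6)<.06: L.append(c)
for name,sets in (("scene",slice(0,1)),("top",slice(1,2)),("both",slice(0,2))):
    P=np.vstack(Pc[sets]); P=P[P[:,2]>.1]
    x,r,e=fit_cover(P,[.597,.218,.117],R.from_euler('ZY',[-.2,-.45]))
    print(name,'cover',x.round(4),'ZYX',r.as_euler('ZYX').round(3),'res',e)
    P=np.vstack(Pv[sets])
    f=lambda q: sdf(R.from_euler('z',-q[3]).apply(P-[q[0],q[1],q[2]]),viseb(q[4]))
    q=least_squares(f,[.572,-.178,0,.17,.03],loss='soft_l1',f_scale=.002,x_scale=[.01]*3+[.1,.01])
    print('vise x,y,z,yaw,gap',q.x.round(4),np.median(abs(q.fun)))
np.save('vise.npy',q.x)
E
```

```text
scene cover 0.92 766 [0.597 0.211 0.149]
scene vise 0.75 3790 [ 0.594 -0.187  0.041]
scene lamp_stand 0.96 1952 [0.643 0.182 0.065]
scene lamp_stand 0.86 2074 [0.395 0.225 0.086]
top cover 0.96 664 [0.589 0.216 0.151]
top vise 0.8 2634 [ 0.57  -0.174  0.034]
top vise 0.25 592 [ 0.566 -0.181  0.058]
top vise 0.22 501 [ 0.803 -0.004  0.01 ]
top lamp_stand 0.91 812 [0.642 0.182 0.08 ]
top lamp_stand 0.79 1706 [0.385 0.233 0.105]
top lamp_stand 0.42 2542 [ 0.569 -0.175  0.035]
scene cover [0.5969 0.219  0.1154] ZYX [-0.305 -0.447  0.001] res 0.0008123632613026392
vise x,y,z,yaw,gap [ 0.5675 -0.1784 -0.0007  0.1717  0.0379] 0.0013436920203091368
top cover [0.5986 0.2193 0.1155] ZYX [-0.302 -0.456 -0.002] res 0.0013126565023829466
vise x,y,z,yaw,gap [ 5.720e-01 -1.766e-01  1.000e-04  1.974e-01  4.400e-02] 0.002253920391116271
both cover [0.5975 0.219  0.1153] ZYX [-0.303 -0.451 -0.   ] res 0.0010437196383767215
vise x,y,z,yaw,gap [ 5.685e-01 -1.780e-01 -5.000e-04  1.761e-01  3.890e-02] 0.0016941349686167007
```

View pics/crop.png

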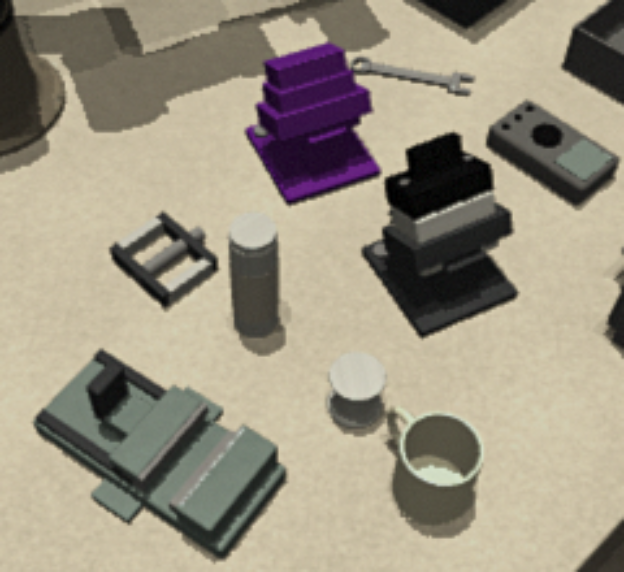

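```bash
cat >> h.py <<'E'
def plan(pos,rot,n,rf=None):
    """per-row numbers for n equal rows to the pose; nearest half turn about tool z unless flip given"""
    s=arm.observe(); R0=R.from_rotvec(s['orientation']); p0=np.array(s['tool_pos'])
    c=[rot,rot*R.from_euler('z',np.pi)]; w=min([(R0.inv()*q).as_rotvec() for q in c],key=np.linalg.norm) if rf is None else (R0.inv()*c[rf]).as_rotvec()
    A=np.zeros((3,3)); Rk=R0
    for k in range(n): A+=Rk.as_matrix(); Rk=Rk*R.from_rotvec(w/n)
    v=np.linalg.solve(A,np.array(pos)-p0)
    print('at',p0.round(4),'q',np.round(s['qpos'],3),'t',s['t'],'| dp',(np.array(pos)-p0).round(4),'dw',w.round(3))
    print(n,'rows of:',*(v/.05).round(3),*(w/n/np.radians(30)).round(3))
def down(yaw): # tool y along world heading yaw, z down
    y=np.array([np.cos(yaw),np.sin(yaw),0]); z=np.array([0,0,-1.]); return R.from_matrix(np.c_[np.cross(y,z),y,z])
E
python3 -c "
from h import *
for rf in (0,1): plan([.517,-.187,.28],down(.176),40,rf)"; python3 -m jog --help | head -5
```

```text
at [0.1369 0.5068 0.2393] q [ 1.161  0.342  1.524 -0.     1.275 -0.146] t 1.4 | dp [ 0.3801 -0.6938  0.0407] dw [0.    0.    1.131]
40 rows of: -0.404 -0.105 -0.02 0.0 0.0 0.054
at [0.1369 0.5068 0.2393] q [ 1.161  0.342  1.524 -0.     1.275 -0.146] t 1.4 | dp [ 0.3801 -0.6938  0.0407] dw [-0.     0.    -2.011]
40 rows of: 0.101 -0.46 -0.02 -0.0 0.0 -0.096$: bad value
```

```bash

python3 -m jog '0 0 -0.1 0 0 0.216;0 0 -0.1 0 0 0.216;0 0 -0.1 0 0 0.216;0 0 -0.1 0 0 0.216;0 0 -0.1 0 0 0.216;0 0 -0.1 0 0 0.216;0 0 -0.1 0 0 0.216;0 0 -0.1 0 0 0.216' 1
python3 -m jog '0 0 0 0 0 0.216;0 0 0 0 0 0.216;0 0 0 0 0 0;0 0 0 0 0 0;0 0 0 0 0 0;0 0 0 0 0 0;0 0 0 0 0 0;0 0 0 0 0 0'
python3 -c "
from h import *
plan([.517,-.187,.28],down(.176),32)"
```

```text
t: 2.07
tool_pos: [0.1369, 0.5068, 0.2796]
orientation: [-1.74, -2.616, -0.0]
ft_force: [-0.0, -0.0, -0.1]
finger_gap: 1.0
grasp_force: 0.0
t: 2.73
tool_pos: [0.1369, 0.5069, 0.2793]
orientation: [2.016, 2.409, 0.0]
ft_force: [-0.1, 0.1, -0.1]
finger_gap: 1.0
grasp_force: 0.0
at [0.1369 0.5069 0.2793] q [ 1.161  0.314  1.453 -0.     1.375  0.984] t 2.7333 | dp [ 0.3801 -0.6939  0.0007] dw [ 0.    -0.     0.001]
32 rows of: -0.469 0.158 -0.0 0.0 -0.0 0.0
```

```bash

python3 -m jog '-0.3 0.1 0 0 0 0;-0.47 0.158 0 0 0 0;-0.47 0.158 0 0 0 0;-0.47 0.158 0 0 0 0;-0.47 0.158 0 0 0 0;-0.47 0.158 0 0 0 0;-0.47 0.158 0 0 0 0;-0.47 0.158 0 0 0 0'
python3 -m jog '-0.47 0.158 0 0 0 0;-0.47 0.158 0 0 0 0;-0.47 0.158 0 0 0 0;-0.47 0.158 0 0 0 0;-0.47 0.158 0 0 0 0;-0.47 0.158 0 0 0 0;-0.47 0.158 0 0 0 0;-0.47 0.158 0 0 0 0' >/dev/null
python3 -m jog '-0.47 0.158 0 0 0 0;-0.47 0.158 0 0 0 0;-0.47 0.158 0 0 0 0;-0.47 0.158 0 0 0 0;-0.47 0.158 0 0 0 0;-0.47 0.158 0 0 0 0;-0.47 0.158 0 0 0 0;-0.47 0.158 0 0 0 0' >/dev/null
python3 -m jog '-0.47 0.158 0 0 0 0;-0.47 0.158 0 0 0 0;-0.47 0.158 0 0 0 0;-0.47 0.158 0 0 0 0;-0.47 0.158 0 0 0 0;-0.3 0.1 0 0 0 0;-0.3 0.1 0 0 0 0;0 0 0 0 0 0'
python3 - <<'E'
from h import *
Pv=[]
for i in range(2):
    p=arm.get_image("wrist")
    for k in ("vise","vise_seat","jaw_lug"):
        print(k,[(np.round(d['point'],4).tolist(),round(d['score'],2)) for d in arm.mark_of(k,p)][:2])
cv2.imwrite('pics/w1.png',p['image'][:,:,::-1])
d=arm.trace("vise",p)[0]; P=cloud(p,d['pixels']); np.save('pv.npy',P); print(len(P),d['score'])
# lug and fixed jaw tops
q=np.load('vise.npy')
f=lambda q: sdf(R.from_euler('z',-q[3]).apply(P-[q[0],q[1],q[2]]),viseb(q[4]))
r=least_squares(f,q,loss='soft_l1',f_scale=.002,x_scale=[.01]*3+[.1,.01]); print(r.x.round(4),np.median(abs(r.fun)))
L=P[P[:,2]>.094]; print('lug top',len(L),cv2.minAreaRect(L[:,:2].astype(np.float32)*1000))
plan([.517,-.187,.28],down(.176),32)
E
```

```text
t: 3.4
tool_pos: [0.228, 0.3396, 0.2794]
orientation: [2.016, 2.409, 0.001]
ft_force: [0.2, -0.1, 0.2]
finger_gap: 1.003
grasp_force: 0.0
t: 5.4
tool_pos: [0.4935, -0.1462, 0.2788]
orientation: [2.019, 2.406, -0.001]
ft_force: [-1.0, 0.8, -0.1]
finger_gap: 0.999
grasp_force: 0.0
vise [([0.5744, -0.1777, 0.0006], 0.85)]
vise_seat [([0.6101, -0.1702, 0.0402], 0.93)]
jaw_lug [([0.5178, -0.1863, 0.0934], 0.93)]
vise [([0.5726, -0.1785, 0.001], 0.7)]
vise_seat [([0.608, -0.167, 0.0397], 0.9)]
jaw_lug [([0.5162, -0.1833, 0.0871], 0.92)]
19465 0.76
[ 0.5715 -0.1758  0.0007  0.1968  0.043 ] 0.0006798809099008048
lug top 668 ((515.4478149414062, -186.62286376953125), (17.732757568359375, 39.31322479248047), 10.837148666381836)
at [ 0.4924 -0.1434  0.2796] q [-0.433  0.29   1.486  0.     1.365 -0.61 ] t 5.85 | dp [ 0.0246 -0.0436  0.0004] dw [0.    0.    0.001]
32 rows of: -0.03 0.01 -0.0 0.0 0.0 0.0
```

View pics/w1.png

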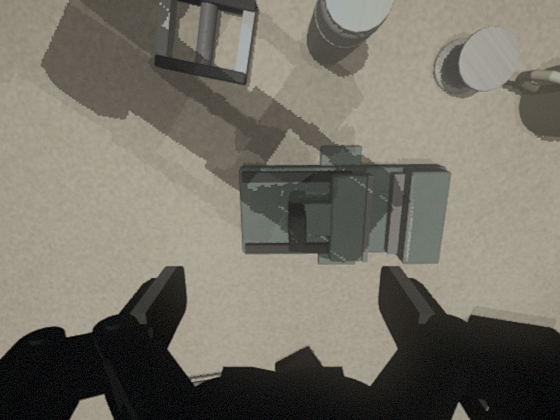

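```bash
python3 - <<'E'
from h import *
P=np.load('pv.npy'); yaw=.189; T=R.from_euler('z',-yaw).apply(P-[.572,-.1775,0])
B=T[(T[:,2]>.053)&(T[:,2]<.063)]
for nm,S in (("fixed",B[B[:,0]>.055]),("block",B[B[:,0]<.05]),("lug",T[T[:,2]>.094])):
    lo,hi=np.percentile(S[:,:2],[1,99],axis=0); print(nm,len(S),lo.round(4),hi.round(4),np.median(S[:,2]).round(4),cv2.minAreaRect(S[:,:2].astype(np.float32)*1000))
E
```

```text
fixed 3596 [ 0.0694 -0.0527] [0.1119 0.0557] 0.0587 ((91.14252471923828, 1.0040168762207031), (111.01386260986328, 44.40291976928711), 89.5336685180664)
block 4316 [-0.0469 -0.0488] [0.0273 0.0523] 0.0584 ((-18.570104598999023, 1.1031532287597656), (104.21565246582031, 93.19902801513672), 89.90837860107422)
lug 668 [-0.0661 -0.0175] [-0.0484  0.0212] 0.1014 ((-57.259185791015625, 1.6644515991210938), (17.732784271240234, 39.3132209777832), 0.00823990534991026)
```

```bash
python3 -c "
from h import *
plan([.5155,-.1865,.16],down(.19),6)"
```

```text
at [ 0.4924 -0.1434  0.2796] q [-0.433  0.29   1.486  0.     1.365 -0.61 ] t 5.85 | dp [ 0.0231 -0.0431 -0.1196] dw [ 0.     0.    -0.013]
6 rows of: -0.155 0.05 0.399 0.0 0.0 -0.004
```

Then a straight descent of 82 mm (1.64 units) and grip.

```bash

python3 -m jog '-0.155 0.05 0.4 0 0 -0.004;-0.155 0.05 0.4 0 0 -0.004;-0.155 0.05 0.4 0 0 -0.004;-0.155 0.05 0.4 0 0 -0.004;-0.155 0.05 0.4 0 0 -0.004;-0.155 0.05 0.4 0 0 -0.004;0 0 0 0 0 0;0 0 0 0 0 0'
python3 -m jog '0 0 0.3 0 0 0;0 0 0.3 0 0 0;0 0 0.3 0 0 0;0 0 0.3 0 0 0;0 0 0.24 0 0 0;0 0 0.2 0 0 0;0 0 0 0 0 0;0 0 0 0 0 0'
python3 -m jog '0 0 0 0 0 0;0 0 0 0 0 0;0 0 0 0 0 0;0 0 0 0 0 0;0 0 0 0 0 0;0 0 0 0 0 0;0 0 0 0 0 0;0 0 0 0 0 0' -1 40
```

```text
t: 6.52
tool_pos: [0.5152, -0.1866, 0.1588]
orientation: [-2.001, -2.419, 0.0]
ft_force: [0.5, 0.5, 0.6]
finger_gap: 0.997
grasp_force: 0.0
t: 7.18
tool_pos: [0.516, -0.1868, 0.0781]
orientation: [2.002, 2.421, 0.0]
ft_force: [0.5, 0.2, -0.0]
finger_gap: 1.004
grasp_force: 0.0
t: 7.85
tool_pos: [0.5157, -0.187, 0.0776]
orientation: [2.003, 2.42, 0.0]
ft_force: [-1.6, 0.4, 4.0]
finger_gap: 0.205
grasp_force: 39.7
```

```bash

python3 -m jog '0 -0.14 0 0 0 0;0 -0.14 0 0 0 0;0 -0.14 0 0 0 0;0 -0.14 0 0 0 0;0 -0.14 0 0 0 0;0 -0.14 0 0 0 0;0 0 0 0 0 0;0 0 0 0 0 0'
python3 -m jog '0 0 0 0 0 0;0 0 0 0 0 0;0 0 0 0 0 0;0 0 0 0 0 0;0 0 -0.2 0 0 0;0 0 -0.4 0 0 0;0 0 -0.5 0 0 0;0 0 -0.5 0 0 0' 0.5
python3 - <<'E'
from h import *
p=arm.get_image("wrist")
P=cloud(p,arm.trace("vise",p)[0]['pixels']); T=R.from_euler('z',-.19).apply(P-[.5715,-.176,0])
B=T[(T[:,2]>.053)&(T[:,2]<.063)]
for nm,S in (("fixed",B[B[:,0]>.055]),("block",B[B[:,0]<.05]),("lug",T[T[:,2]>.094])):
    if len(S): print(nm,len(S),np.percentile(S[:,:2],[1,99],axis=0).round(4).tolist())
x=np.array([.5975,.219,.1153]); r=R.from_euler('ZYX',[-.303,-.45,0]); m=r.as_matrix()
rot=R.from_matrix(np.c_[np.cross(m[:,0],-m[:,2]),m[:,0],-m[:,2]])
for d in (.042,.12,.2): print(d,(x+m[:,2]*d).round(4))
plan(x+m[:,2]*.15,rot,16)
E
```

```text
t: 8.52
tool_pos: [0.4742, -0.1947, 0.0776]
orientation: [-2.003, -2.42, -0.0]
ft_force: [-2.0, 1.4, 6.9]
finger_gap: 0.203
grasp_force: 41.2
t: 9.18
tool_pos: [0.4741, -0.1946, 0.1585]
orientation: [-2.002, -2.42, 0.0]
ft_force: [0.2, -0.1, -0.7]
finger_gap: 0.757
grasp_force: 0.0
fixed 7540 [[0.0691, -0.0541], [0.1106, 0.0539]]
block 9666 [[-0.0886, -0.0471], [-0.0149, 0.0508]]
lug 1707 [[-0.108, -0.0187], [-0.0905, 0.0199]]
0.042 [0.5801 0.2245 0.1531]
0.12 [0.5477 0.2346 0.2234]
0.2 [0.5145 0.245  0.2954]
at [ 0.4766 -0.196   0.1618] q [-0.539  0.397  1.672  0.     1.064 -0.728] t 9.2833 | dp [0.0587 0.4345 0.0886] dw [-0.433 -0.107  0.484]
16 rows of: 0.547 0.077 -0.11 -0.052 -0.013 0.058
```

```bash

python3 -m jog '0 0 -0.3 0 0 0;0 0 -0.4 0 0 0;0 0 -0.4 0 0 0;0 0 -0.4 0 0 0;0 0 -0.4 0 0 0;0 0 -0.3 0 0 0;0 0 0 0 0 0;0 0 0 0 0 0' 1
python3 - <<'E'
from h import *
x=np.array([.5975,.219,.1153]); r=R.from_euler('ZYX',[-.303,-.45,0]); m=r.as_matrix()
rot=R.from_matrix(np.c_[np.cross(m[:,0],-m[:,2]),m[:,0],-m[:,2]])
plan(x+m[:,2]*.15,rot,22)
E
```

```text
t: 9.95
tool_pos: [0.4745, -0.1948, 0.2674]
orientation: [2.002, 2.42, 0.0]
ft_force: [-0.2, -0.5, 0.9]
finger_gap: 1.002
grasp_force: 0.0
at [ 0.4745 -0.1948  0.2674] q [-0.539  0.298  1.508  0.     1.334 -0.728] t 9.95 | dp [ 0.0608  0.4333 -0.0171] dw [-0.44  -0.11   0.483]
22 rows of: 0.4 0.035 0.016 -0.038 -0.01 0.042
```

```bash

python3 -m jog '0.4 0.035 0.016 -0.038 -0.01 0.042;0.4 0.035 0.016 -0.038 -0.01 0.042;0.4 0.035 0.016 -0.038 -0.01 0.042;0.4 0.035 0.016 -0.038 -0.01 0.042;0.4 0.035 0.016 -0.038 -0.01 0.042;0.4 0.035 0.016 -0.038 -0.01 0.042;0.4 0.035 0.016 -0.038 -0.01 0.042;0.4 0.035 0.016 -0.038 -0.01 0.042'
python3 -m jog '0.4 0.035 0.016 -0.038 -0.01 0.042;0.4 0.035 0.016 -0.038 -0.01 0.042;0.4 0.035 0.016 -0.038 -0.01 0.042;0.4 0.035 0.016 -0.038 -0.01 0.042;0.4 0.035 0.016 -0.038 -0.01 0.042;0.4 0.035 0.016 -0.038 -0.01 0.042;0.4 0.035 0.016 -0.038 -0.01 0.042;0.4 0.035 0.016 -0.038 -0.01 0.042'
python3 -m jog '0.4 0.035 0.016 -0.038 -0.01 0.042;0.4 0.035 0.016 -0.038 -0.01 0.042;0.4 0.035 0.016 -0.038 -0.01 0.042;0.4 0.035 0.016 -0.038 -0.01 0.042;0.4 0.035 0.016 -0.038 -0.01 0.042;0.4 0.035 0.016 -0.038 -0.01 0.042;0 0 0 0 0 0;0 0 0 0 0 0'
python3 - <<'E'
from h import *
p=arm.get_image("wrist")
cv2.imwrite('pics/w2.png',p['image'][:,:,::-1])
P=cloud(p,arm.trace("cover",p)[0]['pixels'])
x,r,e=fit_cover(P,[.5975,.219,.1153],R.from_euler('ZYX',[-.303,-.45,0])); print(len(P),x.round(4),r.as_euler('ZYX').round(3),e)
m=r.as_matrix()
rot=R.from_matrix(np.c_[np.cross(m[:,0],-m[:,2]),m[:,0],-m[:,2]])
plan(x+m[:,2]*.1,rot,4); plan(x+m[:,2]*.042,rot,8)
E
```

```text
t: 10.62
tool_pos: [0.4701, -0.0334, 0.2579]
orientation: [2.114, 2.137, 0.143]
ft_force: [-0.2, 0.5, -0.3]
finger_gap: 1.003
grasp_force: 0.0
t: 11.28
tool_pos: [0.4962, 0.1246, 0.2502]
orientation: [2.187, 1.849, 0.273]
ft_force: [0.4, -0.2, -1.0]
finger_gap: 1.002
grasp_force: 0.0
t: 11.95
tool_pos: [0.5343, 0.2384, 0.247]
orientation: [2.219, 1.635, 0.361]
ft_force: [-0.5, -0.2, -1.0]
finger_gap: 1.003
grasp_force: 0.0
8953 [0.5969 0.2186 0.1163] [-0.313 -0.451  0.004] 0.0004207379193774258
at [0.5345 0.2372 0.2479] q [ 0.442  0.307  1.638 -0.389  0.901  0.943] t 12.05 | dp [ 0.0208 -0.0055 -0.0416] dw [-0.005  0.006  0.011]
4 rows of: 0.006 0.007 0.234 -0.002 0.003 0.005
at [0.5345 0.2372 0.2479] q [ 0.442  0.307  1.638 -0.389  0.901  0.943] t 12.05 | dp [ 0.0449 -0.0131 -0.0938] dw [-0.005  0.006  0.011]
8 rows of: 0.003 0.004 0.262 -0.001 0.001 0.003
```

View pics/w2.png

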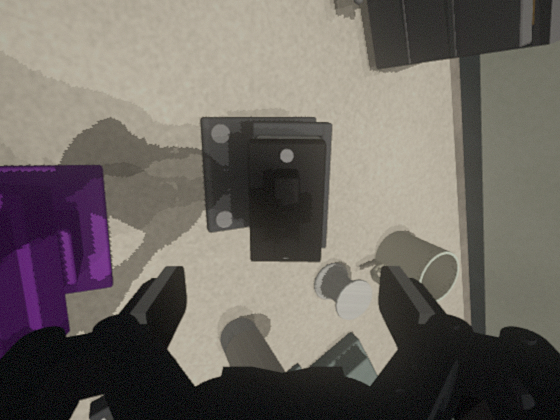

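```bash

python3 -m jog '0.003 0.004 0.3 -0.001 0.001 0.003;0.003 0.004 0.3 -0.001 0.001 0.003;0.003 0.004 0.3 -0.001 0.001 0.003;0.003 0.004 0.3 -0.001 0.001 0.003;0.003 0.004 0.3 -0.001 0.001 0.003;0.003 0.004 0.3 -0.001 0.001 0.003;0.006 0.008 0.3 -0.001 0.001 0.003;0 0 0 0 0 0'
python3 -m jog '0 0 0 0 0 0;0 0 0 0 0 0;0 0 0 0 0 0;0 0 0 0 0 0;0 0 0 0 0 0;0 0 0 0 0 0;0 0 0 0 0 0;0 0 0 0 0 0' -1 60
python3 - <<'E'
from h import *
x=np.array([.5969,.2186,.1163]); r=R.from_euler('ZYX',[-.313,-.451,.004]);m=r.as_matrix()
s=arm.observe(); print(r.inv().apply(np.array(s['tool_pos'])-x).round(4),s['moment'])
rot=R.from_matrix(np.c_[np.cross(m[:,0],-m[:,2]),m[:,0],-m[:,2]])
plan(x+m[:,2]*.042,rot,8)
E
```

```text
t: 12.72
tool_pos: [0.5797, 0.2224, 0.1524]
orientation: [2.23, 1.619, 0.369]
ft_force: [0.1, -0.2, 0.0]
finger_gap: 0.997
grasp_force: 0.0
t: 13.38
tool_pos: [0.5805, 0.2249, 0.1562]
orientation: [2.227, 1.619, 0.378]
ft_force: [-2.9, 0.4, 5.2]
finger_gap: 0.2
grasp_force: 60.3
[0.0016 0.0012 0.0436] [0.04140274 0.51609767 0.01308148]
at [0.5805 0.2249 0.1562] q [ 0.383  0.462  1.683 -0.452  0.689  1.004] t 13.3833 | dp [-0.0011 -0.0009 -0.0021] dw [ 0.002  0.    -0.002]
8 rows of: -0.003 -0.004 0.004 0.0 0.0 -0.0
```

```bash

python3 -m jog '0 0 -0.05 0 0 0;0 0 -0.1 0 0 0;0 0 -0.1 0 0 0;0 0 -0.1 0 0 0;0 0 -0.1 0 0 0;0 0 -0.1 0 0 0;0 0 -0.1 0 0 0;0 0 -0.1 0 0 0'
python3 -m jog '0 0 -0.2 0 0 0;0 0 -0.2 0 0 0;0 0 -0.2 0 0 0;0 0 -0.2 0 0 0;0 0 -0.2 0 0 0;0 0 0 0 0 0;0 0 0 0 0 0;0 0 0 0 0 0'
python3 - <<'E'
from h import *
s=arm.observe();print(s['ft_force'],s['moment'],s['grasp_force'])
plan([.574,.20,.29],down(.19),12)
E
```

```text
t: 14.05
tool_pos: [0.5646, 0.2297, 0.1896]
orientation: [2.227, 1.619, 0.376]
ft_force: [-0.0, -0.6, -1.9]
finger_gap: 0.199
grasp_force: 59.1
t: 14.72
tool_pos: [0.5438, 0.2361, 0.2338]
orientation: [2.227, 1.619, 0.375]
ft_force: [-0.2, -0.1, -1.2]
finger_gap: 0.199
grasp_force: 59.2
[-0.18111649 -0.10002082 -1.21867444] [ 0.08116238  0.23523537 -0.03125748] 59.163275957107544
at [0.5438 0.2361 0.2338] q [ 0.432  0.33   1.648 -0.398  0.86   0.961] t 14.7167 | dp [ 0.0302 -0.0361  0.0562] dw [ 0.443  0.111 -0.495]
12 rows of: -0.06 0.077 -0.077 0.07 0.018 -0.079
```

```bash

python3 -m jog '-0.06 0.077 -0.077 0.07 0.018 -0.079;-0.06 0.077 -0.077 0.07 0.018 -0.079;-0.06 0.077 -0.077 0.07 0.018 -0.079;-0.06 0.077 -0.077 0.07 0.018 -0.079;-0.06 0.077 -0.077 0.07 0.018 -0.079;-0.06 0.077 -0.077 0.07 0.018 -0.079;-0.06 0.077 -0.077 0.07 0.018 -0.079;-0.06 0.077 -0.077 0.07 0.018 -0.079'
python3 -m jog '-0.06 0.077 -0.077 0.07 0.018 -0.079;-0.06 0.077 -0.077 0.07 0.018 -0.079;-0.06 0.077 -0.077 0.07 0.018 -0.079;-0.06 0.077 -0.077 0.07 0.018 -0.079;0 0 0 0 0 0;0 0 0 0 0 0;0 0 0 0 0 0;0 0 0 0 0 0' >/dev/null
python3 - <<'E'
from h import *
c,s=np.cos(.19),np.sin(.19); o=np.array([.5715,-.176]); 
tgt=o+.036*np.array([c,s]); print(tgt)
plan([*tgt,.26],down(.19),24)
E
```

```text
t: 15.38
tool_pos: [0.5593, 0.2098, 0.2727]
orientation: [2.104, 2.163, 0.137]
ft_force: [0.2, 0.7, -1.6]
finger_gap: 0.199
grasp_force: 59.1
[ 0.60685215 -0.16920108]
at [0.5734 0.2001 0.2897] q [2.090e-01 4.660e-01 1.193e+00 1.000e-03 1.479e+00 1.700e-02] t 16.05 | dp [ 0.0334 -0.3693 -0.0297] dw [ 0.003 -0.001  0.002]
24 rows of: -0.307 -0.031 0.025 0.0 -0.0 0.0
```

```bash

python3 -m jog '-0.15 -0.015 0.02 0 0 0;-0.3 -0.03 0 0 0 0;-0.3 -0.03 0 0 0 0;-0.3 -0.03 0 0 0 0;-0.3 -0.03 0 0 0 0;-0.3 -0.03 0 0 0 0;-0.3 -0.03 0 0 0 0;-0.3 -0.03 0 0 0 0'
python3 -m jog '-0.3 -0.03 0 0 0 0;-0.3 -0.03 0 0 0 0;-0.3 -0.03 0 0 0 0;-0.3 -0.03 0 0 0 0;-0.3 -0.03 0 0 0 0;-0.3 -0.03 0 0 0 0;-0.3 -0.03 0 0 0 0;-0.3 -0.03 0 0 0 0' >/dev/null
python3 -m jog '-0.3 -0.03 0.1 0 0 0;-0.3 -0.03 0.1 0 0 0;-0.3 -0.03 0.1 0 0 0;-0.3 -0.03 0.1 0 0 0;-0.3 -0.03 0.1 0 0 0;-0.3 -0.03 0.08 0 0 0;-0.3 -0.03 0 0 0 0;-0.3 -0.03 0 0 0 0' >/dev/null
python3 -m jog '-0.2 -0.02 0 0 0 0;-0.2 -0.02 0 0 0 0;-0.1 -0.01 0 0 0 0;0 0 0 0 0 0;0 0 0 0 0 0;0 0 0 0 0 0;0 0 0 0 0 0;0 0 0 0 0 0'
python3 - <<'E'
from h import *
s=arm.observe(); tp=np.array(s['tool_pos'])
for n in ("scene","wrist"):
    p=arm.get_image(n)
    if n=="scene": cv2.imwrite('pics/s3.png',cv2.resize(p['image'][130:330,150:400,::-1],None,fx=2.6,fy=2.6))
    D=arm.trace("cover",p)
    for d in D[:2]:
        P=cloud(p,d['pixels']); k=np.linalg.norm(P-tp,axis=1)<.12; P=P[k]; print(n,d['score'],len(P))
        if len(P)>100:
            x,r,e=fit_cover(P,tp-[0,0,.044],R.from_euler('z',.19)); print(x.round(4),(x-tp).round(4),r.as_euler('ZYX').round(3),e)
plan([.60685,-.1692,.26],down(.19),8)
E
```

```text
t: 16.72
tool_pos: [0.5841, 0.0863, 0.2891]
orientation: [1.997, 2.423, 0.006]
ft_force: [-0.5, 0.8, -1.2]
finger_gap: 0.199
grasp_force: 59.2
t: 18.72
tool_pos: [0.6092, -0.1771, 0.2597]
orientation: [1.997, 2.424, 0.006]
ft_force: [0.6, -0.1, -0.7]
finger_gap: 0.203
grasp_force: 59.2
scene 0.93 974
[ 0.6091 -0.1779  0.2145] [-0.     -0.0007 -0.0452] [ 0.195 -0.006 -0.003] 0.0005335849096205136
scene 0.5 0
wrist 0.71 17122
[ 0.6084 -0.1781  0.2158] [-0.0008 -0.001  -0.0439] [ 0.191 -0.003  0.003] 0.00035558382938377826
at [ 0.6091 -0.1775  0.2596] q [-0.406  0.535  1.16   0.003  1.444 -0.599] t 18.9167 | dp [-0.0023  0.0083  0.0004] dw [ 0.004 -0.001  0.002]
8 rows of: 0.021 -0.002 -0.001 0.001 -0.0 0.001
```

View pics/s3.png

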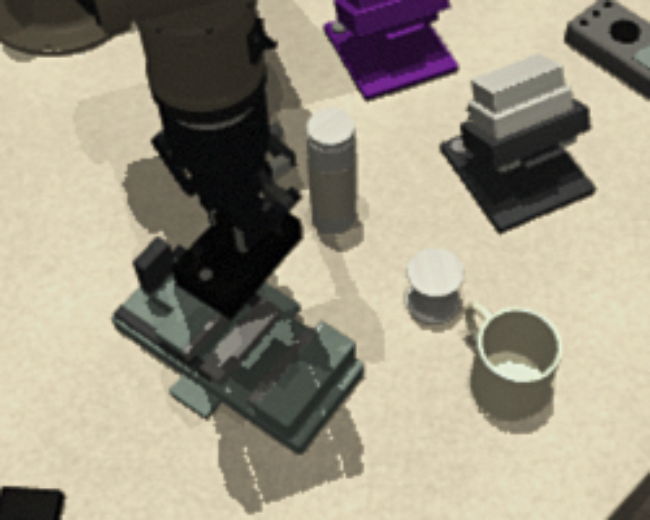

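```bash
python3 -m jog '0.021 0 0.3 0.001 0 0;0.021 0 0.35 0.001 0 0;0.021 0 0.35 0.001 0 0;0.021 0 0.35 0.001 0 0;0.021 0 0.35 0.001 0 0;0.021 0 0.35 0.001 0 0;0.021 0 0.35 0.001 0 0;0.021 0 0.2 0.001 0 0'
python3 -m jog '0 0 0 0 0 0;0 0 0 0 0 0;0 0 0.1 0 0 0;0 0 0.1 0 0 0;0 0 0.1 0 0 0;0 0 0.06 0 0 0;0 0 0 0 0 0;0 0 0 0 0 0'
python3 -c "
from h import *
plan([.6073,-.1685,.0845],down(.19),8)"
```

```text
t: 19.58
tool_pos: [0.6069, -0.1688, 0.1275]
orientation: [-1.996, -2.421, 0.001]
ft_force: [-0.2, 0.2, -1.0]
finger_gap: 0.199
grasp_force: 59.2
t: 20.25
tool_pos: [0.6076, -0.1693, 0.1114]
orientation: [-1.997, -2.423, -0.0]
ft_force: [-0.4, -0.6, -0.6]
finger_gap: 0.205
grasp_force: 59.2
at [ 0.6076 -0.1693  0.1114] q [-3.940e-01  6.500e-01  1.377e+00  1.000e-03  1.116e+00 -5.860e-01] t 20.25 | dp [-0.0003  0.0008 -0.0269] dw [-0.001 -0.002  0.002]
8 rows of: 0.002 -0.0 0.067 -0.0 -0.0 0.0
```

```bash
python3 -m jog '0 0 0.1 0 0 0;0 0 0.1 0 0 0;0 0 0.1 0 0 0;0 0 0.08 0 0 0;0 0 0.04 0 0 0;0 0 0.02 0 0 0;0 0 0 0 0 0;0 0 0 0 0 0'
python3 -m jog '0 0 0.02 0 0 0;0 0 0.02 0 0 0;0 0 0.02 0 0 0;0 0 0.01 0 0 0;0 0 0 0 0 0;0 0 0 0 0 0;0 0 0 0 0 0;0 0 0 0 0 0'
```

```text
t: 20.92
tool_pos: [0.6077, -0.1693, 0.0896]
orientation: [-1.998, -2.423, -0.001]
ft_force: [0.5, 0.6, -1.4]
finger_gap: 0.2
grasp_force: 59.2
t: 21.58
tool_pos: [0.6077, -0.1693, 0.0861]
orientation: [-1.997, -2.423, -0.001]
ft_force: [0.1, -0.1, -1.3]
finger_gap: 0.197
grasp_force: 59.2
```

```bash
python3 -m jog '0 0 0.01 0 0 0;0 0 0.01 0 0 0;0 0 0.01 0 0 0;0 0 0 0 0 0;0 0 0 0 0 0;0 0 0 0 0 0;0 0 0 0 0 0;0 0 0 0 0 0'
python3 -m jog '0 0 0.01 0 0 0;0 0 0.01 0 0 0;0 0 0.01 0 0 0;0 0 0 0 0 0;0 0 0 0 0 0;0 0 0 0 0 0;0 0 0 0 0 0;0 0 0 0 0 0'
```

```text
t: 22.25
tool_pos: [0.6076, -0.1693, 0.0845]
orientation: [-1.997, -2.423, -0.001]
ft_force: [0.1, 0.1, -1.4]
finger_gap: 0.198
grasp_force: 59.1
t: 22.92
tool_pos: [0.6076, -0.1693, 0.0845]
orientation: [-1.998, -2.424, -0.001]
ft_force: [-3.7, 1.4, 7.9]
finger_gap: 0.195
grasp_force: 60.4
```

```bash
python3 -m jog '0 0 -0.02 0 0 0;0 0 0 0 0 0;0 0 0 0 0 0;0 0 0 0 0 0;0 0 0 0 0 0;0 0 0 0 0 0;0 0 0 0 0 0;0 0 0 0 0 0' 0.2
python3 -m jog '0 0 0 0 0 0;0 0 -0.2 0 0 0;0 0 -0.3 0 0 0;0 0 -0.4 0 0 0;0 0 -0.4 0 0 0;0 0 -0.4 0 0 0;0 0 -0.4 0 0 0;0 0 -0.2 0 0 0'
python3 - <<'E'
from h import *
o=np.array([.5715,-.176,0]);ry=R.from_euler('z',.19)
for n in ("wrist","scene"):
    p=arm.get_image(n); P=cloud(p,arm.trace("cover",p)[0]['pixels']); P=P[np.linalg.norm(P-[.607,-.169,.07],axis=1)<.12]
    x,r,e=fit_cover(P,[.607,-.169,.04],ry); print(n,len(P),'in vise',ry.inv().apply(x-o).round(4),(ry.inv()*r).as_rotvec().round(3),e)
    if n=="wrist": cv2.imwrite('pics/w4.png',p['image'][:,:,::-1])
    m=arm.mark_of("jaw_lug",p); print([d['point'] for d in m[:1]])
lug=o+ry.apply([.0693-.084-.085,.0005,0]); print(lug)
plan([lug[0],lug[1],.21],down(.19),8)
E
```

```text
t: 23.58
tool_pos: [0.6076, -0.1693, 0.084]
orientation: [-1.997, -2.423, -0.001]
ft_force: [0.9, -0.7, -0.3]
finger_gap: 0.598
grasp_force: 0.0
t: 24.25
tool_pos: [0.6087, -0.1698, 0.2028]
orientation: [1.996, 2.422, 0.003]
ft_force: [-0.6, -0.4, 0.3]
finger_gap: 0.599
grasp_force: 0.0
wrist 8049 in vise [ 0.0364 -0.0011  0.0407] [ 0.001 -0.    -0.004] 0.0004318990093449687
[[0.4781, -0.192, 0.0907]]
scene 851 in vise [ 0.0365 -0.0005  0.0395] [0.005 0.001 0.002] 0.0007362535168893031
[[0.4747, -0.1952, 0.0892]]
[ 0.47349975 -0.19433823  0.        ]
at [ 0.6071 -0.1691  0.1975] q [-3.940e-01  5.700e-01  1.270e+00  1.000e-03  1.305e+00 -5.860e-01] t 24.55 | dp [-0.1336 -0.0252  0.0125] dw [-0.003 -0.003  0.002]
8 rows of: 0.002 -0.34 -0.031 -0.001 -0.001 0.0
```

View pics/w4.png

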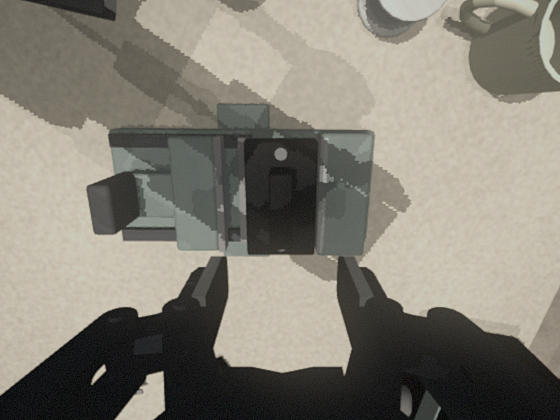

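```bash

python3 -m jog '0.002 -0.34 0 -0.001 -0.001 0;0.002 -0.34 0 -0.001 -0.001 0;0.002 -0.34 0 -0.001 -0.001 0;0.002 -0.34 0 -0.001 -0.001 0;0.002 -0.34 0 -0.001 -0.001 0;0.002 -0.34 0 -0.001 -0.001 0;0.002 -0.34 0 -0.001 -0.001 0;0.002 -0.34 0 -0.001 -0.001 0' 1
python3 -m jog '0 0 0 0 0 0;0 0 0 0 0 0;0 0 0.4 0 0 0;0 0 0.4 0 0 0;0 0 0.4 0 0 0;0 0 0.4 0 0 0;0 0 0.4 0 0 0;0 0 0.3 0 0 0'
python3 -m jog '0 0 0.09 0 0 0;0 0 0 0 0 0;0 0 0 0 0 0;0 0 0 0 0 0;0 0 0 0 0 0;0 0 0 0 0 0;0 0 0 0 0 0;0 0 0 0 0 0' -1 40
```

```text
t: 25.22
tool_pos: [0.4728, -0.1943, 0.1977]
orientation: [1.997, 2.423, 0.001]
ft_force: [-0.4, -0.3, 0.2]
finger_gap: 0.999
grasp_force: 0.0
t: 25.88
tool_pos: [0.4749, -0.1942, 0.0817]
orientation: [1.996, 2.423, 0.001]
ft_force: [0.5, 0.4, -0.6]
finger_gap: 1.0
grasp_force: 0.0
t: 26.55
tool_pos: [0.4751, -0.1951, 0.0804]
orientation: [1.995, 2.419, 0.002]
ft_force: [0.2, 0.1, 7.1]
finger_gap: 0.199
grasp_force: 41.3
```

```bash

python3 -m jog '0 0.05 0 0 0 0;0 0.07 0 0 0 0;0 0.07 0 0 0 0;0 0.07 0 0 0 0;0 0.06 0 0 0 0;0 0.04 0 0 0 0;0 0 0 0 0 0;0 0 0 0 0 0'
python3 -m jog '0 0.02 0 0 0 0;0 0.02 0 0 0 0;0 0.02 0 0 0 0;0 0.02 0 0 0 0;0 0 0 0 0 0;0 0 0 0 0 0;0 0 0 0 0 0;0 0 0 0 0 0'
python3 -m jog '0 0.02 0 0 0 0;0 0.02 0 0 0 0;0 0 0 0 0 0;0 0 0 0 0 0;0 0 0 0 0 0;0 0 0 0 0 0;0 0 0 0 0 0;0 0 0 0 0 0'
```

```text
t: 27.22
tool_pos: [0.4923, -0.1919, 0.0805]
orientation: [1.995, 2.419, 0.001]
ft_force: [-3.1, -1.8, 6.6]
finger_gap: 0.206
grasp_force: 41.4
t: 27.88
tool_pos: [0.4958, -0.1912, 0.0805]
orientation: [1.996, 2.42, 0.0]
ft_force: [-4.9, -0.6, 7.7]
finger_gap: 0.201
grasp_force: 41.5
t: 28.55
tool_pos: [0.4977, -0.1909, 0.0805]
orientation: [1.996, 2.42, 0.0]
ft_force: [-4.5, -2.1, 7.1]
finger_gap: 0.203
grasp_force: 41.5
```

Moved 23 mm with no clamping force yet; continue in small steps.

```bash

python3 -m jog '0 0.02 0 0 0 0;0 0.02 0 0 0 0;0 0 0 0 0 0;0 0 0 0 0 0;0 0 0 0 0 0;0 0 0 0 0 0;0 0 0 0 0 0;0 0 0 0 0 0'
python3 -m jog '0 0.02 0 0 0 0;0 0 0 0 0 0;0 0 0 0 0 0;0 0 0 0 0 0;0 0 0 0 0 0;0 0 0 0 0 0;0 0 0 0 0 0;0 0 0 0 0 0'
```

```text
t: 29.22
tool_pos: [0.498, -0.1908, 0.0804]
orientation: [1.997, 2.422, -0.003]
ft_force: [-11.2, -3.9, 11.7]
finger_gap: 0.205
grasp_force: 42.0
t: 29.88
tool_pos: [0.498, -0.1908, 0.0804]
orientation: [1.998, 2.423, -0.005]
ft_force: [-15.9, -5.6, 14.2]
finger_gap: 0.201
grasp_force: 42.4
```

```bash

python3 -m jog '0 0 0 0 0 0;0 0 0 0 0 0;0 0 0 0 0 0;0 0 0 0 0 0;0 0 0 0 0 0;0 0 0 0 0 0;0 0 0 0 0 0;0 0 0 0 0 0' 0.8
python3 -m jog '0 0 -0.1 0 0 0;0 0 -0.2 0 0 0;0 0 -0.4 0 0 0;0 0 -0.5 0 0 0;0 0 -0.5 0 0 0;0 0 -0.5 0 0 0;0 0 -0.4 0 0 0;0 0 0 0 0 0'
python3 - <<'E'
from h import *
o=np.array([.5715,-.176,0]);ry=R.from_euler('z',.19)
for n in ("wrist","scene"):
    p=arm.get_image(n); P=cloud(p,arm.trace("cover",p)[0]['pixels']); P=P[np.linalg.norm(P-[.611,-.169,.07],axis=1)<.12]
    x,r,e=fit_cover(P,[.611,-.169,.04],ry); print(n,len(P),'in vise',ry.inv().apply(x-o).round(4),(ry.inv()*r).as_rotvec().round(3),e)
    T=ry.inv().apply(cloud(p,arm.trace("vise",p)[0]['pixels'])-o); B=T[(T[:,2]>.053)&(T[:,2]<.063)&(abs(T[:,1])<.05)]
    for nm,S in (("fixed",B[B[:,0]>.055]),("block",B[B[:,0]<.03]),("lug",T[T[:,2]>.094])):
        if len(S): print(nm,len(S),np.percentile(S[:,0],[1,99]).round(4))
    if n=="wrist": cv2.imwrite('pics/w5.png',p['image'][:,:,::-1])
s=arm.observe(); print(s['ft_force'],s['t'])
E
```

```text
t: 30.55
tool_pos: [0.5011, -0.1896, 0.0794]
orientation: [1.995, 2.421, 0.002]
ft_force: [0.8, -0.2, 1.1]
finger_gap: 0.9
grasp_force: 0.0
t: 31.22
tool_pos: [0.5025, -0.1904, 0.215]
orientation: [1.99, 2.414, 0.004]
ft_force: [-0.0, -0.5, -0.2]
finger_gap: 0.895
grasp_force: 0.0
wrist 7641 in vise [ 0.0399 -0.0013  0.0408] [ 0.    -0.001 -0.006] 0.0003714625625029673
fixed 4136 [0.0763 0.1123]
block 6712 [-0.0648  0.0092]
lug 1115 [-0.0841 -0.0666]
scene 923 in vise [ 0.0401 -0.0008  0.0394] [ 0.007 -0.009 -0.007] 0.0007466562620943706Traceback (most recent call last):
  File "<stdin>", line 6, in <module>
IndexError: list index out of range
```

View pics/w5.png

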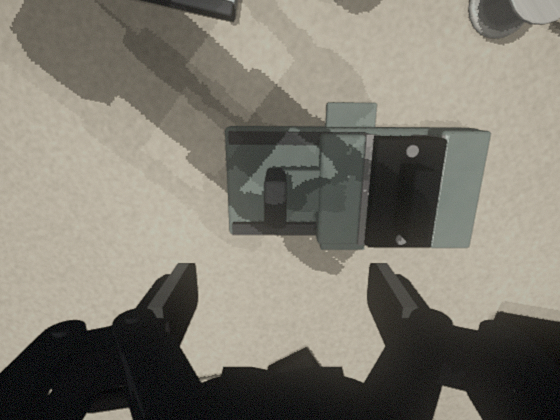

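The picture shows the cover at (405,190), flush between the sliding jaw at (342,190) and the fixed jaw at (460,190). It measures x = 40 mm and y = -1 mm in the vise, with the gap at about 60 mm, and the gripper is clear.

```bash
python3 -c "
from workcell import arm
print(arm.job_done())"
```

```text
the job is handed in; nothing more can be done
None
```

The cover is clamped fin up between the vise jaws (vise x about 40 mm, y about -1 mm, jaw gap about 60 mm by camera), let go with the arm clear, and handed in at about 31 s; no verdict came back.

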